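# Latch the gasketed control-box door

### The job

Swing the door of the control box shut, feel the latch's T-head down through the slot behind the door, then press and turn the T-handle clockwise, as seen from above, until it has drawn the door tight onto its gasket and the door stays tight when you let go. Leave the bottle, the tin and the screwdriver where they are.

Things in the scene. Friction and masses are not known exactly. Their poses are not given: they have to be found in the camera images.
- enclosure: Grey steel control box on its back on a plywood board (330 x 250 x 15 mm), fixed to the bench; box 250 (x) x 210 (y) x 110 mm, open rim 125 mm above the bench, door on top. Origin on the bench under the box's centre; x runs from the door's free edge (robot side) to the hinge side, z up. Place and yaw vary.
- door (a joint): Opening angle of the door (rad) about the hinge on the box's far (+x) rim; grows as the free edge rises. 0: metal to metal; about 0.006 when drawn tight; 0.036 resting on the gasket; about 0.10 when the T-head sits on top of the slotted plate. Starts at 0.35 to 0.7. Counterbalanced, lightly stiff hinge (0.25 N m): stays where it is left.
- door_hinge (a point): Middle of the hinge line, 125 mm from the box centre in the box's +x and 127 mm above the bench.
- door_edge (a point): Middle of the free edge of the door, on its upper (outer) face; in the door's frame 255 mm from the hinge line and 14 mm above it. The door panel is 12 mm thick, 252 mm long, 216 mm wide and flat apart from the T-handle.
- gasket_front (a point): Black springy rubber gasket round the rim; this fixed point is the middle of its front strip, pressed down. Pushed at the T-handle, the door goes to 0.021 rad with about 8 N and to 0.006 with about 12 N; unlatched, it springs up again.
- handle_mid (a point): Centre of the T-handle's bar, steel, 100 long x 16 wide x 18 mm high, across a 13 mm stem; 46 mm above the door's outer face and 185 mm from the hinge line, midway across the door. x runs along the bar, z along the latch axis (up when the door is shut).
- latch (a joint): Angle of the T-handle (rad), growing clockwise seen from above the shut door; 0: bar along the box's x axis. Light friction (0.12 N m), stays where it is left. Starts between -1.35 and -1.0.
- t_head (a point): Centre of the T-head at the stem's lower end, inside the door: a round steel bar 36 mm long, 8 mm thick, parallel to the handle's bar, turning with it. Its centre is 84 mm from the bar's centre.
- slot (a point): Point at hinge height on the latch axis, 10 mm above the middle of a fixed steel plate in the box with a slot 12 mm wide for the T-head. The slot's direction is not measured: the head fits at some latch angle from -0.5 to 0.5, to within about 0.15. Hidden once the door is down: press lightly and turn until the door drops onto the gasket.
- spray_bottle: Bystander: white upright bottle, 64 mm across, 190 mm high, origin at the centre of its foot; standing on the bench left of the box.
- tin: Bystander: upright tin, 100 mm across, 110 mm high, origin at the centre of its foot; on the bench right of the box.
- screwdriver: Bystander: screwdriver lying on the bench right of the box, on the robot's side; origin under its middle.
- ramp (a point): Same place 19 mm lower: ramps under the plate. With the head through, push the door to 0.019 or less (about 9 N) and turn clockwise; within 0.4 rad of the slot angle the head runs under the ramps, which draw the door to 0.006 by about 1.2 rad past the slot. Hard stop 1.6 to 1.7 rad past it. Anticlockwise is blocked.

How it is judged:
By the outcome, as a careful person would: the job done as asked, in the order asked, and still so for the second after the job is handed in, with the robot touching nothing.
It also fails if it takes over 72 s, if anything falls off the work surface, if the arm or the gripper's body presses on something with over 40 N, if the wrist force passes 120 N, or if a joint passes its speed limit or range.

### The arm

A 6-joint arm with a two-finger parallel gripper is mounted at the origin on the work surface. World frame = base frame: x ahead of the robot, y to its left, z up, the work surface at z = 0. Lengths are in mm, angles in rad, forces in N, time in s.
With the tool pointing down it reaches from about 275 to 750 mm from the base axis. Payload 10.2 kg.
Tool frame: the origin (TCP) lies midway between the tips of the shut fingers; the grasp point (between the pads) lies 19 mm behind it; z points along the fingers, y is the line along which they close (so a half turn about z gives the same grasp; the last joint's range is limited). The gripper opens to 85 mm and grips with 20 to 120 N. Pads are 22 mm wide; open, the fingers measure 114 mm over their backs; the gripper's body (76 mm by 85 mm) begins 54 mm behind the grasp point. The pads swing forward as they close: fully open they stand 13 mm farther back than shut.
Start: joints at [0.891, 0.313, 1.498, -0, 1.331, -0.223], TCP at [231.579, 471.171, 231.294] pointing down, gripper open.
Joint ranges: [-2.94, 2.94], [-0.97, 2.17], [0.19, 2.56], [-1.23, 4.37], [0.02, 3.11], [-2.88, 2.88]. Speed limits (rad/s): [2.39, 2.39, 3.01, 3.14, 3.14, 3.14].

### API

Orientations are given as a unit quaternion [w, x, y, z].
In Python, from rig import ctrl gives the robot as it stands.
- The arm moves only by the tool send_rows, never from a script. Its argument "targets" is a list of rows, each a list of 7 numbers: the closure, from -1 (fully open) to 1 (shut), so that 0 is half open, then the shift along the tool's x, y, z in m, then the turn, a rotation vector about the tool's x, y, z in rad. In form: [[claw, dx, dy, dz, ax, ay, az], ...]. A call has exactly 10 rows; each row shifts and turns the commanded pose from where the row before left it, along the tool's axes as they then stand; what a row does not reach is not made up. A row lasts 1/8 s, in which the tool goes at most 62.5 mm and 10.7 degrees, less where a joint would pass 70% of its speed; a pose out of reach is approached as far as the arm can. A call with a gripper value outside its range is refused whole. The fingers move at their own pace and stop on an object; "squeeze" is the grip in N (left out, the last holds). Time passes only in rows, so rows that do not move let the fingers close, or fill a call up. It gives the time, the measured TCP pose, the force, the opening and the grip force at its end, in the units of the state.
- ctrl.sense(): the state, without advancing time (a new reading comes with each control period).
- ctrl.capture(name): name is "side" or "top"; returns a dict with "img" (384x512x3 uint8, red, green, blue), "camera_matrix" (3x3 intrinsics, pixels), "R" (3x3) and "t" (3): a world point X has camera coordinates R X + t. Camera axes: x right, y down, z forward; pixel columns grow to the right and rows downward; lengths in mm; the calibration is good to about 2 mm. A picture is of the moment at which its call begins. There is no depth.
- ctrl.finish_job(): hands the job in; it is judged then, once.
Trained networks look in a picture, given as the dict that the camera call returned (one of the last four; its "shot" number tells which), for a name from the list of things; names that differ only in an ending like _2 or _b are one class to them, and where a whole thing is asked for, a point or a joint stands for the part that bears it (a point fixed in the world has none). Each returns a list of dicts, best first, with "score" (0 to 1); they miss things now and then, are a little off and sometimes report something else, mostly with a low value. They report only what shows in the picture. A call takes as long as a camera call.
- ctrl.boxes_of(query, picture): "extent" ([left, top, width, height] in pixels, round what is visible of it).
- ctrl.landmark_of(query, picture): "point" ([column, row] in pixels: a listed point, or the origin of a listed thing).
The state is a dict: "time_s": time; "joints": joint angles; "dq": joint speeds; "tau": joint torques, N m; "eef_pos": TCP position; "ee_rot": TCP orientation; "force": force on the tool from outside, world axes, zero at the start; "wrist_torque": the same for the moment, N m; "grip_width": opening from 0.0 (shut) to 1.0 (fully open); "grip_force": force on a finger pad.
Only numpy, scipy, OpenCV 4.12 (cv2) and the standard library are available. Lean on these libraries where they do the work, as an engineer would, in place of code of your own. Each camera call takes 0.05 s, during which the arm holds its last target. There are 200 camera calls.

## Working session

There is one attempt and no reset: what is moved stays moved. The work goes in short steps, Python scripts to look and compute and a tool call to move; the robot and the scene stay as the last step left them, time stands still between calls to the robot, and variables do not carry over. Pictures are saved under pics/ and viewed, at most 10 in all, crops included, and the job is handed in when it is done.

Besides the shell and the picture viewer there is one more tool, called after "Emit:" as name(argument=value, ...), one argument or row to a line, values as JSON. send_rows: Moves the arm, as the interface text tells. Its arguments: {"type":"object","properties":{"targets":{"type":"array"},"squeeze":{"type":"number"}},"required":["targets"]}

```bash
mkdir -p pics; cat > h.py <<'E'
import numpy as np, cv2
from rig import ctrl
from scipy.optimize import least_squares
from scipy.spatial.transform import Rotation as Ro
def shots(): return {n:ctrl.capture(n) for n in("side","top")}
def proj(p,X):
    c=p["R"]@np.asarray(X,float)+np.ravel(p["t"]); u=p["camera_matrix"]@c; return u[:2]/u[2]
def tri(ps,uv):
    A=[]
    for p,(u,v) in zip(ps,uv):
        P=p["camera_matrix"]@np.c_[p["R"],np.ravel(p["t"])]
        A+= [u*P[2]-P[0], v*P[2]-P[1]]
    A=np.array(A); s,*_=np.linalg.lstsq(A[:,:3],-A[:,3],rcond=None)
    return s
E
cat > a.py <<'E'
from h import *
S=shots()
cv2.imwrite("pics/a.png",cv2.cvtColor(np.vstack([S["side"]["img"],S["top"]["img"]])[:, :],cv2.COLOR_RGB2BGR)) if 0 else cv2.imwrite("pics/a.png",cv2.resize(cv2.cvtColor(np.hstack([S["side"]["img"],S["top"]["img"]]),cv2.COLOR_RGB2BGR),(800,300)))
for q in["enclosure","door_hinge","door_edge","gasket_front","handle_mid","t_head","slot","spray_bottle","tin","screwdriver"]:
    r={}
    for n in S:
        L=ctrl.landmark_of(q,S[n]); r[n]=L
        print(q,n,[(np.round(l["point"]).tolist(),round(l["score"],2)) for l in L[:2]])
    if r["side"] and r["top"]:
        X=tri([S["side"],S["top"]],[r["side"][0]["point"],r["top"][0]["point"]])
        print("   ",X.round(1),[np.round(proj(S[n],X)-r[n][0]["point"],1).tolist() for n in S])
for n in S: print(n,S[n]["R"].round(3).tolist(),np.round(-S[n]["R"].T@np.ravel(S[n]["t"])))
s=ctrl.sense();print(s)
E
python3 a.py
```

```text
enclosure side [([309.0, 203.0], 0.55)]
enclosure top []
door_hinge side [([310.0, 203.0], 0.61)]
door_hinge top [([266.0, 129.0], 0.82)]
    [720.8 -15.1 124. ] [[0.7, -0.1], [-0.0, 1.0]]
door_edge side [([211.0, 166.0], 0.9)]
door_edge top [([249.0, 240.0], 0.57)]
    [494.2  24.1 234.8] [[-0.1, -0.0], [0.0, -0.1]]
gasket_front side [([210.0, 196.0], 0.81)]
gasket_front top [([249.0, 230.0], 0.86)]
    [491.8  26.4 129.7] [[4.0, -0.1], [0.1, 5.7]]
handle_mid side [([246.0, 160.0], 0.66)]
handle_mid top [([254.0, 197.0], 0.57)]
    [571.9  13.9 255.4] [[0.5, -0.0], [-0.0, 0.8]]
t_head side []
t_head top []
slot side []
slot top []
spray_bottle side [([274.0, 159.0], 0.92)]
spray_bottle top [([160.0, 162.0], 0.59)]
    [669.3 248.2  14.2] [[-0.5, 0.0], [0.0, -0.8]]
tin side [([292.0, 326.0], 0.68)]
tin top [([364.0, 169.0], 0.72)]
    [ 642.2 -262.     7.3] [[-0.8, 0.1], [0.0, -0.9]]
screwdriver side [([197.0, 317.0], 0.94), ([287.0, 326.0], 0.54)]
screwdriver top []
side [[0.995, -0.103, -0.003], [-0.08, -0.754, -0.651], [0.064, 0.648, -0.759]] [ 535. -607.  885.]
top [[-0.022, -1.0, 0.018], [-0.999, 0.022, -0.035], [0.035, -0.019, -0.999]] [566.   8. 908.]
{'time_s': 1.1, 'joints': array([ 8.90612939e-01,  3.12893792e-01,  1.49767720e+00,  2.46669814e-05,
        1.33097995e+00, -2.23390817e-01]), 'dq': array([-4.84185877e-04,  3.82406761e-04, -1.22823492e-03, -4.77627804e-05,
       -4.12140253e-04, -9.52056230e-04]), 'tau': array([-4.78621569e-04, -4.12167692e+01, -2.59890693e+01, -2.35749621e-04,
        6.72285223e-04,  2.37811741e-05]), 'eef_pos': array([231.57696934, 471.1886862 , 231.30594887]), 'ee_rot': array([-1.67160521e-06,  2.26418601e-01,  9.74030090e-01,  2.39975265e-05]), 'force': array([ 0.3233696 , -0.56250509, -0.34840346]), 'wrist_torque': array([-0.03287633, -0.01384123, -0.03496932]), 'grip_force': 0.0, 'grip_width': 1.001955078074618}
```

View pics/a.png

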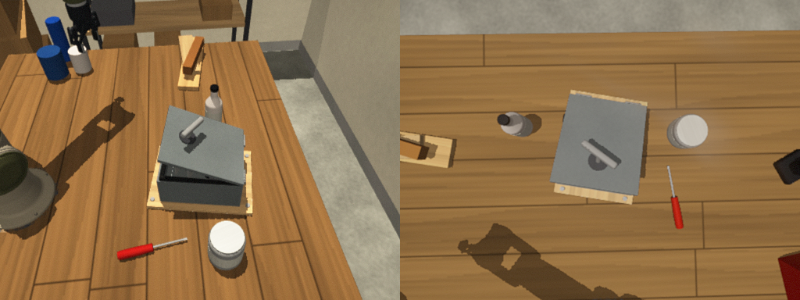

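```bash
cat >> h.py <<'E'
def frame(hx,hy,yaw,a,lat=0,fwd=0):
    "door frame: origin hinge, columns: u (away from box hinge toward free edge), n (outer normal), w"
    bx=np.array([np.cos(yaw),np.sin(yaw),0]);z=np.array([0,0,1.])
    u=-bx*np.cos(a)+z*np.sin(a); n=bx*np.sin(a)+z*np.cos(a)
    H=np.array([hx,hy,127.]); mid=H+185*u+60*n
    yb=np.cross(z,bx); bar=-u*np.cos(lat)-yb*np.sin(lat)
    return H,u,n,mid,bar,H+255*u+14*n
E
cat > b.py <<'E'
from h import *
S=shots(); ob=[]
for q,i in[("door_hinge",0),("door_edge",5),("handle_mid",3)]:
    for n in S:
        L=ctrl.landmark_of(q,S[n])
        if L: ob.append((n,i,np.array(L[0]["point"])))
f=lambda p:np.concatenate([(proj(S[n],frame(*p)[i])-o) for n,i,o in ob])
r=least_squares(f,[720,-15,-.17,.38],x_scale=[10,10,.1,.1],loss="soft_l1");print(r.x.round(4),f(r.x).round(1))
im=S["top"]["img"].copy(); im=cv2.cvtColor(im,cv2.COLOR_RGB2BGR)
c=proj(S["top"],frame(*r.x)[3]).astype(int)
cr=cv2.resize(im[c[1]-55:c[1]+55,c[0]-70:c[0]+70],None,fx=5,fy=5,interpolation=cv2.INTER_CUBIC)
for lat in(-1.35,-1.2,-1.05,-.9):
    H,u,n,m,b,e=frame(*r.x,lat)
    for s in(-50,50):
        q=(proj(S["top"],m+s*b+9*n)-c+[70,55])*5
        cv2.circle(cr,tuple(int(v) for v in q),3,(0,0,255) if lat!=-1.05 else (0,255,0),-1)
cv2.imwrite("pics/b.png",cr)
E
python3 b.py
```

```text
[ 7.22976e+02 -1.14216e+01 -1.72400e-01  3.68200e-01] [ 0.9 -2.9 -0.   1.8 -0.5 -0.3 -0.9 -0.8 -3.2  0.9  3.1 -1. ]
```

View pics/b.png

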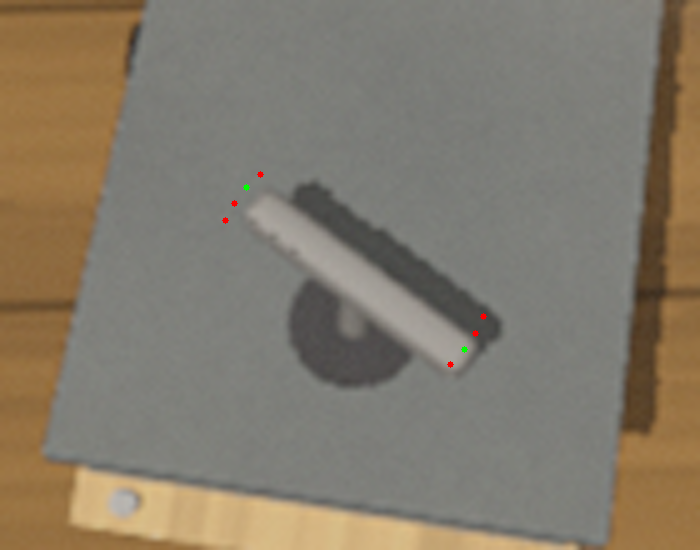

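```bash
cat > c.py <<'E'
from h import *
S=shots(); ob=[]
c0=proj(S["top"],frame(722.976,-11.4216,-.1724,.3682)[3]).astype(int)
for q,i,k in[("door_hinge",0,.5),("door_edge",5,1),("handle_mid",3,.7)]:
    for n in S:
        L=ctrl.landmark_of(q,S[n])
        if L: ob.append((n,i,np.array(L[0]["point"]),k))
W=lambda p:np.array([-np.sin(p[2]),np.cos(p[2]),0])
def f(p):
    F=frame(*p); T=S["top"]
    r=[k*(proj(S[n],F[i])-o) for n,i,o,k in ob]
    r.append(proj(T,F[3]+9*F[2])-c0-[2,1.6])
    r.append(proj(T,F[5]+108*W(p))-c0-[-61,36.4]); r.append(proj(T,F[5]-108*W(p))-c0-[52,54])
    return np.concatenate(r)
r=least_squares(f,[720,-15,-.17,.38],x_scale=[10,10,.1,.1],loss="soft_l1");print(r.x.round(4),f(r.x).round(1))
F=frame(*r.x,-1.04);print(F[3],c0)
# side crop with bar overlay
n="side";im=cv2.cvtColor(S[n]["img"],cv2.COLOR_RGB2BGR);c=proj(S[n],F[3]).astype(int)
cr=cv2.resize(im[c[1]-55:c[1]+55,c[0]-70:c[0]+70],None,fx=5,fy=5,interpolation=cv2.INTER_CUBIC)
pts=[F[3]+s*F[4]+9*F[2] for s in(-50,50)]+[F[5]+s*W(r.x) for s in(-108,0,108)]+[F[3]-46*F[2]]
for X in pts:
    q=(proj(S[n],X)-c+[70,55])*5; cv2.circle(cr,tuple(int(v) for v in q),3,(0,0,255),-1)
cv2.imwrite("pics/c.png",cr)
E
python3 c.py
```

```text
[ 7.194946e+02 -1.455910e+01 -1.798000e-01  3.842000e-01] [-0.5 -0.5 -0.6  0.9 -0.1  1.8 -0.3  3.   0.5  0.2  1.   0.8  0.2 -2.4
 -1.5 -0.7  0.2 -0.2]
[572.8785909   12.09152836 251.97393031] [253 196]
```

View pics/c.png

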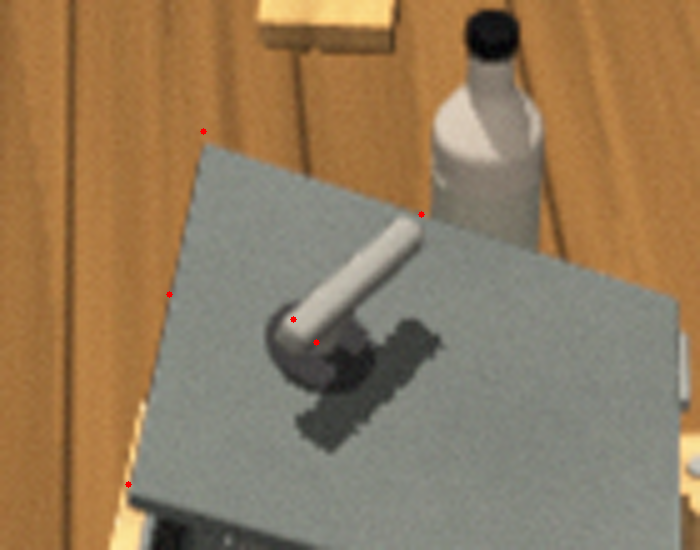

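```bash
cat > d.py <<'E'
from h import *
S={n:ctrl.capture(n) for n in("side","top")}
c0=np.array([253,196]); cs=proj(S["side"],[572.8785909,12.09152836,251.97393031]).astype(int)
W=lambda p:np.array([-np.sin(p[2]),np.cos(p[2]),0])
def f(p):
    F=frame(*p[:5]); T=S["top"];s=S["side"]; b=F[4]
    r=[proj(T,F[3]+9*F[2])-c0-[2,1.6],
    proj(T,F[5]+108*W(p))-c0-[-61,36.4],proj(T,F[5]-108*W(p))-c0-[52,54],
    proj(s,F[5]+108*W(p))-cs-[-29,-25.8],proj(s,F[5]-108*W(p))-cs-[-44,44.4],
    proj(s,F[3]+9*F[2])-cs-[1.2,.7],
    .4*(proj(s,F[0])-[310,203]),.4*(proj(T,F[0])-[266,129])]
    r.append(proj(T,F[3]+9*F[2]+48*b)-c0-[-18.2,-14.0]);r.append(proj(T,F[3]+9*F[2]-48*b)-c0-[22.2,17])
    return np.concatenate(r)
r=least_squares(f,[720,-15,-.17,.38,-1.04],x_scale=[10,10,.1,.1,.1],loss="soft_l1");print(r.x.round(4).tolist(),f(r.x).round(1))
p=r.x
def pose(p,a,lat,off=0):
    F=frame(p[0],p[1],p[2],a,lat); z=-F[2]; b=F[4]
    x=-b if 0 else b; y=np.cross(z,x); return F[3]+(19-off)*z,np.c_[x,y,z]
s=ctrl.sense();R0=Ro.from_quat(np.roll(s["ee_rot"],-1)).as_matrix()
for off in(120,0):
  for sg in(1,-1):
    P,R=pose(p,p[3],p[4],off); R=R@np.diag([sg,sg,1]);print(off,sg,P.round(1),"y head",np.arctan2(R[1,1],R[0,1]).round(3), "shift tool",(R0.T@(P-s["eef_pos"])).round(1),"rv",Ro.from_matrix(R0.T@R).as_rotvec().round(3))
E
python3 d.py
```

```text
[721.911, -15.0677, -0.1783, 0.3423, -1.0444] [ 0.1 -0.7 -0.4 -0.  -0.4  0.  -0.8  0.3 -0.6  0.6 -0.5 -0.6  0.4 -0.5
  0.1  0.1 -0.  -0.8  0.7 -0.1]
120 1 [603.6   6.3 340.8] y head -0.731 shift tool [-538.9 -253.2 -109.5] rv [0.365 0.147 1.799]
120 -1 [603.6   6.3 340.8] y head 2.411 shift tool [-538.9 -253.2 -109.5] rv [-0.138  0.342 -1.309]
0 1 [564.   13.4 227.7] y head -0.731 shift tool [-500.2 -264.2    3.6] rv [0.365 0.147 1.799]
0 -1 [564.   13.4 227.7] y head 2.411 shift tool [-500.2 -264.2    3.6] rv [-0.138  0.342 -1.309]
```

```bash
cat >> h.py <<'E'
p0=[721.911,-15.0677,-0.1783]
def pose(a,lat,off=0,p=p0):
    F=frame(*p,a,lat); z=-F[2]; x=-F[4]; y=np.cross(z,x); return F[3]+(19-off)*z,np.c_[x,y,z]
def cur():
    s=ctrl.sense(); return s["eef_pos"],Ro.from_quat(np.roll(s["ee_rot"],-1)).as_matrix(),s
def rows(P,R,way,N,claw=-1):
    "way: list of (P,R) goals, N rows each; rounded, error fed forward"
    out=[]
    for (Pg,Rg),n in zip(way,N):
        for k in range(n,0,-1):
            d=(R.T@(Pg-P))/k/1000; rv=Ro.from_matrix(R.T@Rg).as_rotvec()/k
            d=d.round(4);rv=rv.round(3); out.append([claw,*d.tolist(),*rv.tolist()])
            P=P+R@d*1000; R=R@Ro.from_rotvec(rv).as_matrix()
    for i in range(0,len(out),10): print(str(out[i:i+10]).replace(" ",""))
    return P,R
E
python3 -c "
from h import *
P,R,s=cur(); rows(P,R,[pose(.3423,-1.0444,110)],[20])"
```

```text
[[-1,-0.0268,-0.0127,-0.005,-0.007,0.017,-0.065],[-1,-0.0258,-0.0144,-0.0055,-0.007,0.017,-0.065],[-1,-0.0247,-0.016,-0.0061,-0.007,0.017,-0.066],[-1,-0.0235,-0.0175,-0.0066,-0.007,0.017,-0.065],[-1,-0.0222,-0.019,-0.0071,-0.007,0.017,-0.066],[-1,-0.0208,-0.0203,-0.0076,-0.007,0.017,-0.065],[-1,-0.0193,-0.0216,-0.0081,-0.007,0.017,-0.066],[-1,-0.0177,-0.0227,-0.0086,-0.007,0.017,-0.065],[-1,-0.016,-0.0238,-0.009,-0.007,0.017,-0.065],[-1,-0.0143,-0.0247,-0.0095,-0.007,0.017,-0.066]]
[[-1,-0.0125,-0.0255,-0.0099,-0.007,0.017,-0.065],[-1,-0.0106,-0.0262,-0.0102,-0.007,0.017,-0.066],[-1,-0.0087,-0.0268,-0.0106,-0.007,0.017,-0.065],[-1,-0.0068,-0.0272,-0.0109,-0.007,0.017,-0.066],[-1,-0.0048,-0.0275,-0.0112,-0.007,0.017,-0.065],[-1,-0.0028,-0.0276,-0.0115,-0.007,0.018,-0.066],[-1,-0.0007,-0.0277,-0.0117,-0.007,0.017,-0.065],[-1,0.0013,-0.0276,-0.0119,-0.007,0.018,-0.066],[-1,0.0033,-0.0273,-0.012,-0.006,0.017,-0.065],[-1,0.0053,-0.027,-0.0122,-0.007,0.018,-0.066]]
```

Emit:
send_rows(
  targets=[
    [-1,-0.027,-0.013,-0.005,-0.007,0.017,-0.065],
    [-1,-0.026,-0.014,-0.006,-0.007,0.017,-0.065],
    [-1,-0.025,-0.016,-0.006,-0.007,0.017,-0.066],
    [-1,-0.024,-0.018,-0.007,-0.007,0.017,-0.065],
    [-1,-0.022,-0.019,-0.007,-0.007,0.017,-0.066],
    [-1,-0.021,-0.02,-0.008,-0.007,0.017,-0.065],
    [-1,-0.019,-0.022,-0.008,-0.007,0.017,-0.066],
    [-1,-0.018,-0.023,-0.009,-0.007,0.017,-0.065],
    [-1,-0.016,-0.024,-0.009,-0.007,0.017,-0.065],
    [-1,-0.014,-0.025,-0.01,-0.007,0.017,-0.066],
  ],
  squeeze=30,
)

```text
time_s: 3.25
eef_pos: [417.4, 236.4, 283.2]
ee_rot: [-0.074, -0.1, 0.991, 0.053]
force: [-0.4, 0.6, 0.5]
grip_width: 1.003
grip_force: 0.0
```

Emit:
send_rows(
  targets=[
    [-1,-0.013,-0.026,-0.01,-0.007,0.017,-0.065],
    [-1,-0.011,-0.026,-0.01,-0.007,0.017,-0.066],
    [-1,-0.009,-0.027,-0.011,-0.007,0.017,-0.065],
    [-1,-0.007,-0.027,-0.011,-0.007,0.017,-0.066],
    [-1,-0.005,-0.028,-0.011,-0.007,0.017,-0.065],
    [-1,-0.003,-0.028,-0.012,-0.007,0.018,-0.066],
    [-1,-0.001,-0.028,-0.012,-0.007,0.017,-0.065],
    [-1,0.001,-0.028,-0.012,-0.007,0.018,-0.066],
    [-1,0.003,-0.027,-0.012,-0.006,0.017,-0.065],
    [-1,0.005,-0.027,-0.012,-0.007,0.018,-0.066],
  ],
)

```text
time_s: 4.5
eef_pos: [605.1, 4.2, 333.4]
ee_rot: [-0.14, -0.415, 0.894, 0.098]
force: [0.2, -0.4, 0.4]
grip_width: 1.0
grip_force: 0.0
```

```bash
python3 -c "
from h import *
P,R,s=cur(); print(s['time_s'],P,s['joints'],s['force'])
Pg,Rg=pose(.3423,-1.0444,110);print(R.T@(Pg-P),Ro.from_matrix(R.T@Rg).as_rotvec())
rows(P,R,[pose(.3423,-1.0444,0)],[10])
S=shots();cv2.imwrite('pics/d.png',cv2.resize(cv2.cvtColor(np.hstack([S['side']['img'][60:260,120:370],S['top']['img'][80:280,130:380]]),cv2.COLOR_RGB2BGR),(800,320)))"
```

```text
4.5 [605.09286448   4.15402428 333.40284106] [-0.18534854  0.69816248  0.68382246 -0.00320489  2.10286128 -2.62569709] [ 0.20892825 -0.40506392  0.41280991]
[0.54547039 4.54593706 3.69857846] [ 0.00064064 -0.0008216   0.00223771]
[[-1,0.0,0.0004,0.0114,0.0,-0.0,0.0],[-1,0.0001,0.0005,0.0114,0.0,-0.0,0.0],[-1,0.0,0.0004,0.0114,0.0,-0.0,0.0],[-1,0.0001,0.0005,0.0114,0.0,-0.0,0.0],[-1,0.0,0.0004,0.0113,0.0,-0.0,0.0],[-1,0.0001,0.0005,0.0114,0.0,-0.0,0.0],[-1,0.0,0.0004,0.0113,0.0,-0.0,0.001],[-1,0.0001,0.0005,0.0114,0.0,-0.0,0.0],[-1,0.0,0.0004,0.0113,0.0,-0.0,0.001],[-1,0.0001,0.0005,0.0114,0.001,-0.001,0.0]]
```

View pics/d.png

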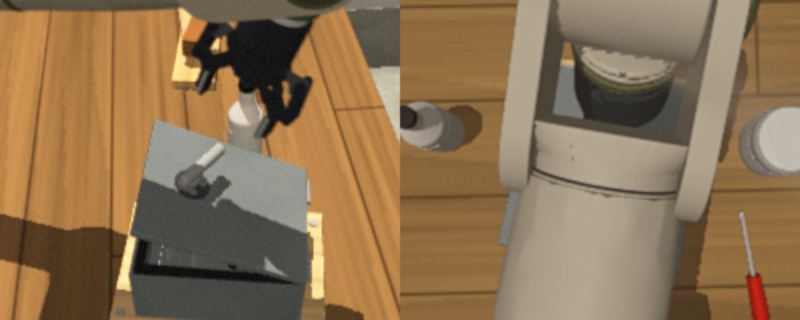

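The side half shows the open gripper near (255,80), lined up along the latch axis above the bar (200,170). The arm covers the box in the top view. Next I descend and grip.

Emit:
send_rows(
  targets=[
    [-1,0,0.0005,0.0114,0,0,0],
    [-1,0,0.0005,0.0114,0,0,0],
    [-1,0,0.0005,0.0114,0,0,0],
    [-1,0,0.0005,0.0114,0,0,0],
    [-1,0,0.0005,0.0114,0,0,0],
    [-1,0.0005,0.0005,0.0114,0,0,0],
    [-1,0,0.0005,0.0114,0,0,0],
    [-1,0,0.0005,0.0114,0,0,0],
    [-1,0,0.0005,0.0114,0,0,0],
    [-1,0,0,0.0114,0,0,0],
  ],
)

```text
time_s: 5.85
eef_pos: [563.0, 14.4, 226.7]
ee_rot: [-0.14, -0.414, 0.894, 0.098]
force: [-0.3, 0.0, 1.2]
grip_width: 1.002
grip_force: 0.0
```

Emit:
send_rows(
  targets=[
    [-0.4,0,0,0,0,0,0],
    [0,0,0,0,0,0,0],
    [0.2,0,0,0,0,0,0],
    [0.4,0,0,0,0,0,0],
    [1,0,0,0,0,0,0],
    [1,0,0,0,0,0,0],
    [1,0,0,0,0,0,0],
    [1,0,0,0,0,0,0],
    [1,0,0,0,0,0,0],
    [1,0,0,0,0,0,0],
  ],
  squeeze=25,
)

```text
time_s: 7.1
eef_pos: [563.3, 14.3, 227.4]
ee_rot: [-0.14, -0.414, 0.894, 0.098]
force: [-1.8, 1.6, 0.8]
grip_width: 0.184
grip_force: 29.1
```

```bash
python3 -c "
from h import *
P,R,s=cur(); print(s['time_s'],P,s['joints'],s['force'],'toolF',R.T@s['force'],s['wrist_torque'],s['grip_width']*85)
Pg,Rg=pose(.3423,-1.0444,0);print(R.T@(Pg-P),Ro.from_matrix(R.T@Rg).as_rotvec())
S=shots();cv2.imwrite('pics/e.png',cv2.resize(cv2.cvtColor(S['side']['img'][80:240,160:360],cv2.COLOR_RGB2BGR),(750,600)))"
```

```text
7.1 [563.2923398   14.30843139 227.38794514] [-1.81925207e-01  6.03958629e-01  1.10851498e+00 -1.25913002e-03
  1.77209959e+00 -2.61918359e+00] [-1.75828788  1.60638359  0.81015798] toolF [-0.00762791  2.51417499 -0.08524327] [ 0.34247055  0.35873035 -0.048887  ] 15.643260185275214
[ 0.34632901 -0.95358101 -0.58228149] [ 0.00058313 -0.00035556  0.00032145]
```

View pics/e.png

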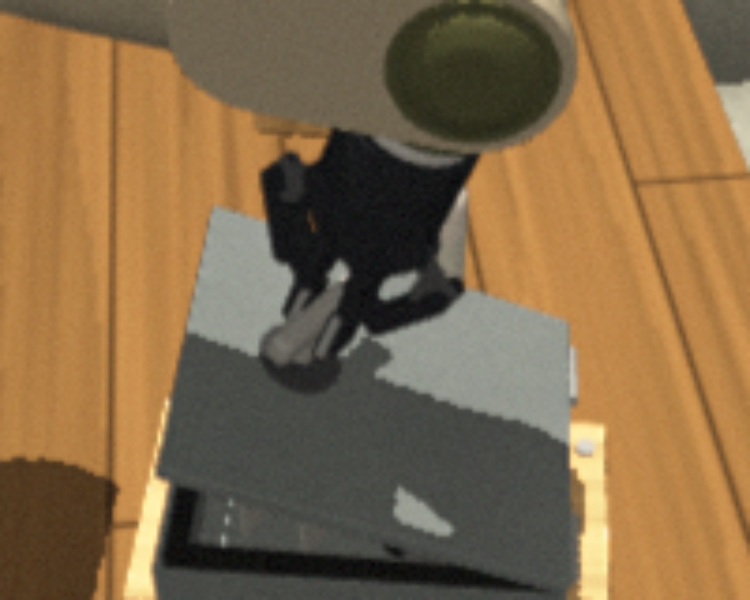

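```bash
cat >> h.py <<'E'
def T(P,R): M=np.eye(4);M[:3,:3]=R;M[:3,3]=P;return M
def dr(seq,c=None,claw=1):
    "rows that move along (a,lat) states in seq, rigidly with the handle"
    M=[T(*pose(*q)) for q in seq]; P,R=M[0][:3,3],M[0][:3,:3]
    return rows(P,R,[(m[:3,3],m[:3,:3]) for m in M[1:]],[1]*(len(M)-1),claw)
def lin(*w):
    "w: (a,lat,n) way states"
    s=[w[0][:2]]
    for x in w[1:]:
        s+=[tuple(np.array(w0)+(np.array(x[:2])-w0)*k/x[2]) for w0 in [np.array(s[-1])] for k in range(1,x[2]+1)]
    return s
E
python3 -c "
from h import *
dr(lin((.3423,-1.0444),(.13,-1.0444,10),(.13,-.65,5),(.13,-.65,5)))"
```

```text
[[1,0.0004,0.0007,0.0039,0.018,-0.011,0.0],[1,0.0004,0.0007,0.004,0.019,-0.01,-0.0],[1,0.0004,0.0007,0.0039,0.018,-0.011,-0.0],[1,0.0005,0.0008,0.0039,0.018,-0.011,-0.0],[1,0.0004,0.0007,0.004,0.019,-0.01,-0.0],[1,0.0004,0.0007,0.0039,0.018,-0.011,-0.0],[1,0.0004,0.0007,0.004,0.018,-0.011,-0.0],[1,0.0004,0.0007,0.0039,0.019,-0.01,-0.0],[1,0.0004,0.0007,0.0039,0.018,-0.011,-0.0],[1,0.0005,0.0008,0.004,0.019,-0.011,-0.0]]
[[1,-0.0,-0.0,-0.0,-0.0,0.0,0.079],[1,-0.0,-0.0,-0.0,-0.0,0.0,0.079],[1,-0.0,-0.0,-0.0,-0.0,0.0,0.079],[1,-0.0,-0.0,-0.0,-0.0,0.0,0.079],[1,-0.0,-0.0,-0.0,-0.0,0.0,0.078],[1,-0.0,-0.0,-0.0,-0.0,0.0,0.0],[1,-0.0,-0.0,-0.0,-0.0,0.0,0.0],[1,-0.0,-0.0,-0.0,-0.0,0.0,0.0],[1,-0.0,-0.0,-0.0,-0.0,0.0,0.0],[1,-0.0,-0.0,-0.0,-0.0,0.0,0.0]]
```

Emit:
send_rows(
  targets=[
    [1,0.0004,0.0007,0.004,0.018,-0.011,0],
    [1,0.0004,0.0007,0.004,0.018,-0.011,0],
    [1,0.0004,0.0007,0.004,0.018,-0.011,0],
    [1,0.0004,0.0007,0.0039,0.018,-0.011,0],
    [1,0.0004,0.0007,0.0039,0.019,-0.01,0],
    [1,0.0004,0.0007,0.0039,0.018,-0.011,0],
    [1,0.0005,0.0007,0.0039,0.019,-0.01,0],
    [1,0.0005,0.0008,0.0039,0.018,-0.011,0],
    [1,0.0004,0.0008,0.0039,0.019,-0.011,0],
    [1,0.0004,0.0007,0.004,0.019,-0.011,0],
  ],
  squeeze=60,
)

```text
time_s: 8.45
eef_pos: [545.8, 17.5, 190.9]
ee_rot: [-0.052, -0.419, 0.906, 0.037]
force: [-4.0, 3.4, 2.1]
grip_width: 0.177
grip_force: 62.2
```

Emit:
send_rows(
  targets=[
    [1,0,0,0,0,0,0.079],
    [1,0,0,0,0,0,0.079],
    [1,0,0,0,0,0,0.079],
    [1,0,0,0,0,0,0.079],
    [1,0,0,0,0,0,0.078],
    [1,0,0,0,0,0,0],
    [1,0,0,0,0,0,0],
    [1,0,0,0,0,0,0],
    [1,0,0,0,0,0,0],
    [1,0,0,0,0,0,0],
  ],
)

```text
time_s: 9.7
eef_pos: [545.4, 17.8, 190.7]
ee_rot: [-0.059, -0.233, 0.97, 0.027]
force: [-6.3, 5.0, 1.0]
grip_width: 0.182
grip_force: 61.8
```

```bash
cat > st.py <<'E'
from h import *
P,R,s=cur(); print(s['time_s'],P.round(1),'j6',s['joints'][5].round(3),'toolF',(R.T@s['force']).round(1),'tq',(R.T@s['wrist_torque']).round(2),s['grip_width']*85,s['grip_force'])
# tilt and lat from tool orientation; a from height
bx=np.array([np.cos(p0[2]),np.sin(p0[2]),0]); tilt=np.arctan2(-R[:,2]@bx,-R[2,2])
a=least_squares(lambda v:pose(v[0],0)[0][2]-P[2],[tilt]).x[0]
f=lambda v:Ro.from_matrix(R.T@pose(v[0],v[1])[1]).as_rotvec()
v=least_squares(f,[tilt,-.6]).x
print('a by height %.4f tilt %.4f lat %.3f'%(a,v[0],v[1]), 'P err tool',(R.T@(pose(a,v[1])[0]-P)).round(1))
E
python3 st.py; python3 -c "
from h import *
dr(lin((.13,-.65),(.095,-.65,7),(.095,-.65,3),(.095,-.35,10)))"
```

```text
9.7 [545.4  17.8 190.7] j6 -2.226 toolF [ 3.4  7.4 -0.1] tq [-1.08  0.47  0.11] 15.42945929160473 61.78469181060791
a by height 0.1249 tilt 0.1304 lat -0.650 P err tool [-0.2 -1.5 -0.1]
[[1,0.0002,0.0001,0.0009,0.003,-0.004,-0.0],[1,0.0001,0.0001,0.001,0.003,-0.004,-0.0],[1,0.0002,0.0002,0.0009,0.003,-0.004,-0.0],[1,0.0001,0.0001,0.0009,0.003,-0.004,-0.0],[1,0.0002,0.0001,0.0009,0.003,-0.004,-0.0],[1,0.0002,0.0001,0.001,0.003,-0.004,-0.0],[1,0.0001,0.0002,0.0009,0.003,-0.004,-0.0],[1,0.0,-0.0,-0.0,0.0,0.0,-0.0],[1,0.0,-0.0,-0.0,0.0,0.0,-0.0],[1,0.0,-0.0,-0.0,0.0,0.0,-0.0]]
[[1,0.0,-0.0,-0.0,0.0,0.0,0.03],[1,0.0,-0.0,-0.0,0.0,0.0,0.03],[1,0.0,-0.0,-0.0,0.0,0.0,0.03],[1,0.0,-0.0,-0.0,0.0,0.0,0.03],[1,0.0,-0.0,-0.0,0.0,0.0,0.03],[1,0.0,-0.0,-0.0,0.0,0.0,0.03],[1,0.0,-0.0,-0.0,0.0,0.0,0.03],[1,0.0,-0.0,-0.0,0.0,0.0,0.03],[1,0.0,-0.0,-0.0,0.0,0.0,0.03],[1,0.0,-0.0,-0.0,0.0,0.0,0.03]]
```

Emit:
send_rows(
  targets=[
    [1,0.0004,0.0006,0.001,0.003,-0.004,0],
    [1,0.0004,0.0006,0.001,0.003,-0.004,0],
    [1,0.0002,0.0002,0.001,0.003,-0.004,0],
    [1,0.0001,0.0001,0.001,0.003,-0.004,0],
    [1,0.0002,0.0001,0.001,0.003,-0.004,0],
    [1,0.0002,0.0001,0.001,0.003,-0.004,0],
    [1,0.0001,0.0002,0.001,0.003,-0.004,0],
    [1,0,0,0,0,0,0],
    [1,0,0,0,0,0,0],
    [1,0,0,0,0,0,0],
  ],
)

```text
time_s: 10.95
eef_pos: [543.1, 18.3, 184.4]
ee_rot: [-0.043, -0.234, 0.971, 0.019]
force: [5.3, 0.8, -2.2]
grip_width: 0.18
grip_force: 61.4
```

```bash
python3 st.py
```

```text
10.95 [543.1  18.3 184.4] j6 -2.225 toolF [-5.2 -1.8  1.7] tq [ 0.43 -0.71  0.09] 15.326808199984171 61.35347127914429
a by height 0.0899 tilt 0.0938 lat -0.650 P err tool [-0.4 -1.7 -0.1]
```

Emit:
send_rows(
  targets=[
    [1,-0.0003,-0.0001,0.0006,0.0015,-0.002,0],
    [1,0,0,0.0006,0.0015,-0.002,0],
    [1,0,0,0.0006,0.0015,-0.002,0],
    [1,0,0,0,0,0,0],
    [1,0,0,0,0,0,0],
    [1,0,0,0,0,0,0],
    [1,0,0,0,0,0,0],
    [1,0,0,0,0,0,0],
    [1,0,0,0,0,0,0],
    [1,0,0,0,0,0,0],
  ],
)

```text
time_s: 12.2
eef_pos: [542.7, 18.5, 182.8]
ee_rot: [-0.04, -0.234, 0.971, 0.018]
force: [-4.4, -2.1, 4.1]
grip_width: 0.178
grip_force: 62.1
```

```bash
python3 st.py
```

```text
12.2 [542.7  18.5 182.8] j6 -2.225 toolF [ 5.2  0.3 -3.7] tq [0.13 0.96 0.09] 15.155017705932671 62.1477735042572
a by height 0.0807 tilt 0.0877 lat -0.650 P err tool [-0.2 -1.7 -0.1]
```

Emit:
send_rows(
  targets=[
    [1,-0.0001,0,0.0005,0.001,-0.001,0],
    [1,0,0,0,0,0,0],
    [1,0,0,0,0,0,0.04],
    [1,0,0,0,0,0,0.04],
    [1,0,0,0,0,0,0.04],
    [1,0,0,0,0,0,0.04],
    [1,0,0,0,0,0,0],
    [1,0,0,0,0,0,0],
    [1,0,0,0,0,0,0],
    [1,0,0,0,0,0,0],
  ],
)

```text
time_s: 13.45
eef_pos: [542.7, 18.7, 182.7]
ee_rot: [-0.041, -0.155, 0.987, 0.014]
force: [-6.1, -0.8, 7.5]
grip_width: 0.178
grip_force: 62.7
```

```bash
python3 st.py
```

```text
13.45 [542.7  18.7 182.7] j6 -2.065 toolF [ 6.6  1.4 -7. ] tq [0.03 1.25 0.07] 15.089609521316474 62.673579454422
a by height 0.0803 tilt 0.0864 lat -0.490 P err tool [-0.5 -1.8 -0.1]
```

Emit:
send_rows(
  targets=[
    [1,0,0,0,0,0,0.04],
    [1,0,0,0,0,0,0.04],
    [1,0,0,0,0,0,0.04],
    [1,0,0,0,0,0,0.04],
    [1,0,0,0,0,0,0],
    [1,0,0,0,0,0,0],
    [1,0,0,0,0,0,0],
    [1,0,0,0,0,0,0],
    [1,0,0,0,0,0,0],
    [1,0,0,0,0,0,0],
  ],
)

```text
time_s: 14.7
eef_pos: [542.6, 18.9, 182.8]
ee_rot: [-0.042, -0.076, 0.996, 0.011]
force: [-7.1, -0.7, 8.0]
grip_width: 0.173
grip_force: 62.8
```

```bash
python3 st.py
```

```text
14.7 [542.6  18.9 182.8] j6 -1.905 toolF [ 7.7  0.6 -7.4] tq [0.09 1.27 0.08] 14.683149105446297 62.77044653892517
a by height 0.0806 tilt 0.0865 lat -0.331 P err tool [-0.8 -1.9 -0.1]
```

Still on the plate, so I keep turning.

Emit:
send_rows(
  targets=[
    [1,0,0,0,0,0,0.04],
    [1,0,0,0,0,0,0.04],
    [1,0,0,0,0,0,0.04],
    [1,0,0,0,0,0,0.04],
    [1,0,0,0,0,0,0.02],
    [1,0,0,0,0,0,0],
    [1,0,0,0,0,0,0],
    [1,0,0,0,0,0,0],
    [1,0,0,0,0,0,0],
    [1,0,0,0,0,0,0],
  ],
)

```text
time_s: 15.95
eef_pos: [542.6, 19.0, 182.7]
ee_rot: [-0.043, 0.014, 0.999, 0.008]
force: [-7.5, 0.6, 7.6]
grip_width: 0.175
grip_force: 62.8
```

```bash
python3 st.py
```

```text
15.95 [542.6  19.  182.7] j6 -1.725 toolF [ 8.1  0.5 -6.9] tq [ 0.3   1.3  -0.02] 14.842588667306956 62.77762055397034
a by height 0.0805 tilt 0.0867 lat -0.151 P err tool [-1.1 -2.  -0.1]
```

Emit:
send_rows(
  targets=[
    [1,0,0,0,0,0,0.04],
    [1,0,0,0,0,0,0.04],
    [1,0,0,0,0,0,0.04],
    [1,0,0,0,0,0,0.04],
    [1,0,0,0,0,0,0.02],
    [1,0,0,0,0,0,0],
    [1,0,0,0,0,0,0],
    [1,0,0,0,0,0,0],
    [1,0,0,0,0,0,0],
    [1,0,0,0,0,0,0],
  ],
)

```text
time_s: 17.2
eef_pos: [542.3, 19.3, 182.2]
ee_rot: [-0.044, 0.103, 0.994, 0.004]
force: [-6.9, 2.6, 6.2]
grip_width: 0.178
grip_force: 62.3
```

```bash
python3 st.py; python3 -c "
from h import *
dr(lin((.095,.03),(.036,.03,10)))"
```

```text
17.2 [542.3  19.3 182.2] j6 -1.545 toolF [ 7.8  1.1 -5.5] tq [ 0.31  1.11 -0.01] 15.140651064086047 62.27396607398987
a by height 0.0776 tilt 0.0877 lat 0.029 P err tool [-1.6 -1.9 -0.1]
[[1,0.0002,-0.0,0.0011,-0.0,-0.006,0.0],[1,0.0003,-0.0,0.0011,-0.0,-0.006,0.0],[1,0.0002,-0.0,0.0011,-0.001,-0.006,0.0],[1,0.0003,-0.0,0.0011,0.0,-0.006,0.0],[1,0.0002,-0.0,0.0011,0.0,-0.005,-0.0],[1,0.0002,-0.0,0.0011,-0.0,-0.006,-0.0],[1,0.0003,-0.0001,0.001,-0.0,-0.006,-0.0],[1,0.0002,0.0,0.0011,-0.0,-0.006,-0.0],[1,0.0002,0.0,0.0011,-0.001,-0.006,0.0],[1,0.0003,0.0,0.0011,0.0,-0.006,-0.0]]
```

Emit:
send_rows(
  targets=[
    [1,0.0005,0,0.0005,0,-0.002,0],
    [1,0.0003,0,0.0005,0,-0.003,0],
    [1,0.0002,0,0.0005,0,-0.003,0],
    [1,0,0,0,0,0,0],
    [1,0,0,0,0,0,0],
    [1,0,0,0,0,0,0],
    [1,0,0,0,0,0,0],
    [1,0,0,0,0,0,0],
    [1,0,0,0,0,0,0],
    [1,0,0,0,0,0,0],
  ],
)

```text
time_s: 18.45
eef_pos: [541.9, 19.3, 181.0]
ee_rot: [-0.039, 0.104, 0.994, 0.004]
force: [-3.6, 3.3, 6.1]
grip_width: 0.175
grip_force: 62.3
```

```bash
python3 st.py
```

```text
18.45 [541.9  19.3 181. ] j6 -1.545 toolF [ 4.6  2.4 -5.8] tq [ 0.11  0.68 -0.02] 14.914411797921234 62.34189033508301
a by height 0.0707 tilt 0.0778 lat 0.029 P err tool [-1.6 -1.9 -0.1]
```

Emit:
send_rows(
  targets=[
    [1,0,0,0,0,0,0.03],
    [1,0,0,0,0,0,0.03],
    [1,0.0002,0,0,0,0,0.02],
    [1,0.0003,0.0002,0.001,0,-0.006,0],
    [1,0.0003,0.0001,0.001,0,-0.006,0],
    [1,0,0,0,0,0,0],
    [1,0,0,0,0,0,0],
    [1,0,0,0,0,0,0],
    [1,0,0,0,0,0,0],
    [1,0,0,0,0,0,0],
  ],
)

```text
time_s: 19.7
eef_pos: [541.7, 19.4, 179.9]
ee_rot: [-0.032, 0.143, 0.989, 0.001]
force: [-1.1, 2.7, 10.7]
grip_width: 0.177
grip_force: 63.2
```

```bash
python3 st.py
```

```text
19.7 [541.7  19.4 179.9] j6 -1.463 toolF [  2.5   2.2 -10.6] tq [0.14 0.87 0.02] 15.044985557845537 63.21371555328369
a by height 0.0649 tilt 0.0633 lat 0.110 P err tool [-1.7 -1.8 -0.1]
```

Emit:
send_rows(
  targets=[
    [1,0,0,0,0,0,0.03],
    [1,0,0,0,0,0,0.03],
    [1,0,0,0,0,0,0.03],
    [1,0,0,0,0,0,0.03],
    [1,0,0,0,0,0,0],
    [1,0,0,0,0,0,0],
    [1,0,0,0,0,0,0],
    [1,0,0,0,0,0,0],
    [1,0,0,0,0,0,0],
    [1,0,0,0,0,0,0],
  ],
)

```text
time_s: 20.95
eef_pos: [541.2, 19.7, 178.5]
ee_rot: [-0.033, 0.203, 0.979, -0.001]
force: [0.8, 5.8, 1.0]
grip_width: 0.177
grip_force: 61.8
```

```bash
python3 st.py
```

```text
20.95 [541.2  19.7 178.5] j6 -1.342 toolF [ 1.6  5.6 -0.9] tq [-0.23  0.29  0.02] 15.01475483334402 61.83545708656311
a by height 0.0571 tilt 0.0658 lat 0.231 P err tool [-2.1 -1.7 -0.1]
```

```bash
python3 -c "
from h import *
dr(lin((.075,.231),(.04,.231,7)))"
```

```text
[[1,0.0002,-0.0,0.0009,-0.001,-0.005,0.0],[1,0.0002,-0.0001,0.001,-0.001,-0.005,0.0],[1,0.0002,-0.0,0.0009,-0.001,-0.005,0.0],[1,0.0002,-0.0001,0.0009,-0.002,-0.004,0.0],[1,0.0002,-0.0,0.0009,-0.001,-0.005,0.0],[1,0.0002,-0.0001,0.001,-0.001,-0.005,0.0],[1,0.0002,-0.0,0.0009,-0.001,-0.005,-0.0]]
```

Emit:
send_rows(
  targets=[
    [1,0.0002,0.0003,0.001,-0.001,-0.005,0],
    [1,0.0002,0.0001,0.001,-0.001,-0.005,0],
    [1,0.0002,0,0.001,-0.001,-0.005,0],
    [1,0.0002,0,0.001,-0.001,-0.005,0],
    [1,0.0002,0,0.001,-0.001,-0.005,0],
    [1,0.0002,0,0.001,-0.001,-0.005,0],
    [1,0,0,0,0,0,0],
    [1,0,0,0,0,0,0],
    [1,0,0,0,0,0,0],
    [1,0,0,0,0,0,0],
  ],
)

```text
time_s: 22.2
eef_pos: [539.8, 20.1, 172.9]
ee_rot: [-0.018, 0.203, 0.979, -0.001]
force: [-2.0, 0.5, 4.7]
grip_width: 0.179
grip_force: 62.3
```

```bash
python3 st.py
```

```text
22.2 [539.8  20.1 172.9] j6 -1.341 toolF [ 2.2 -0.4 -4.7] tq [0.53 0.43 0.06] 15.254181803166635 62.270790338516235
a by height 0.0267 tilt 0.0352 lat 0.230 P err tool [-2.1 -1.9 -0.1]
```

Emit:
send_rows(
  targets=[
    [1,0.0002,0,0.001,-0.001,-0.004,0],
    [1,0.0002,0,0.001,-0.001,-0.004,0],
    [1,0.0002,0,0.001,-0.001,-0.004,0],
    [1,0,0,0,0,0,0],
    [1,0,0,0,0,0,0],
    [1,0,0,0,0,0,0],
    [1,0,0,0,0,0,0],
    [1,0,0,0,0,0,0],
    [1,0,0,0,0,0,0],
    [1,0,0,0,0,0,0],
  ],
)

```text
time_s: 23.45
eef_pos: [539.2, 20.2, 170.2]
ee_rot: [-0.011, 0.203, 0.979, -0.001]
force: [-3.3, 0.2, 5.5]
grip_width: 0.176
grip_force: 62.5
```

```bash
python3 st.py
```

```text
23.45 [539.2  20.2 170.2] j6 -1.341 toolF [ 3.2 -1.2 -5.4] tq [0.65 0.52 0.09] 14.965797781041662 62.521984577178955
a by height 0.0117 tilt 0.0226 lat 0.230 P err tool [-2.1 -1.9 -0. ]
```

Emit:
send_rows(
  targets=[
    [1,0.0003,0,0.001,-0.001,-0.004,0],
    [1,0.0003,0,0.001,-0.001,-0.004,0],
    [1,0.0002,0,0.0005,-0.001,-0.003,0],
    [1,0,0,0,0,0,0],
    [1,0,0,0,0,0,0],
    [1,0,0,0,0,0,0],
    [1,0,0,0,0,0,0],
    [1,0,0,0,0,0,0],
    [1,0,0,0,0,0,0],
    [1,0,0,0,0,0,0],
  ],
)

```text
time_s: 24.7
eef_pos: [538.8, 20.3, 168.3]
ee_rot: [-0.005, 0.203, 0.979, -0.001]
force: [-2.4, -0.8, 9.5]
grip_width: 0.179
grip_force: 63.1
```

```bash
python3 st.py
```

```text
24.7 [538.8  20.3 168.3] j6 -1.341 toolF [ 2.  -1.7 -9.5] tq [0.81 0.54 0.08] 15.217414053413009 63.051137924194336
a by height 0.0015 tilt 0.0097 lat 0.230 P err tool [-2.  -1.9 -0. ]
```

Emit:
send_rows(
  targets=[
    [1,0.0003,0,0.001,-0.001,-0.004,0],
    [1,0.0002,0.0001,0.0007,-0.001,-0.003,0],
    [1,0,0,0,0,0,0],
    [1,0,0,0,0,0,0.04],
    [1,0,0,0,0,0,0.05],
    [1,0,0,0,0,0,0.05],
    [1,0,0,0,0,0,0.05],
    [1,0,0,0,0,0,0],
    [1,0,0,0,0,0,0],
    [1,0,0,0,0,0,0],
  ],
)

```text
time_s: 25.95
eef_pos: [538.4, 20.6, 166.5]
ee_rot: [-0.001, 0.295, 0.956, -0.001]
force: [-2.1, -0.7, 9.4]
grip_width: 0.177
grip_force: 62.9
```

```bash
python3 st.py
```

```text
25.95 [538.4  20.6 166.5] j6 -1.151 toolF [ 1.3 -1.8 -9.4] tq [0.83 0.23 0.06] 15.048235685174095 62.88857460021973
a by height -0.0082 tilt 0.0023 lat 0.420 P err tool [-2.5 -1.7  0. ]
```

Emit:
send_rows(
  targets=[
    [1,0,0,0,0,0,0.05],
    [1,0,0,0,0,0,0.05],
    [1,0,0,0,0,0,0.05],
    [1,0,0,0,0,0,0.05],
    [1,0,0,0,0,0,0.05],
    [1,0,0,0,0,0,0.05],
    [1,0,0,0,0,0,0.05],
    [1,0,0,0,0,0,0.05],
    [1,0,0,0,0,0,0],
    [1,0,0,0,0,0,0],
  ],
)

```text
time_s: 27.2
eef_pos: [538.7, 21.0, 166.4]
ee_rot: [-0.001, 0.479, 0.878, -0.001]
force: [0.8, 2.1, 6.1]
grip_width: 0.178
grip_force: 62.6
```

```bash
python3 st.py
```

```text
27.2 [538.7  21.  166.4] j6 -0.751 toolF [ 1.3  1.8 -6.1] tq [ 0.45 -0.01  0.17] 15.093584072685486 62.63181924819946
a by height -0.0089 tilt 0.0019 lat 0.820 P err tool [-3.1 -1.1 -0. ]
```

Emit:
send_rows(
  targets=[
    [1,0,0,0.0002,0,0,0.05],
    [1,0,0,0.0002,0,0,0.05],
    [1,0,0,0.0002,0,0,0.05],
    [1,0,0,0,0,0,0.05],
    [1,0,0,0,0,0,0.05],
    [1,0,0,0,0,0,0.05],
    [1,0,0,0,0,0,0.05],
    [1,0,0,0,0,0,0.05],
    [1,0,0,0,0,0,0],
    [1,0,0,0,0,0,0],
  ],
)

```text
time_s: 28.45
eef_pos: [539.0, 21.3, 165.7]
ee_rot: [-0.001, 0.643, 0.765, -0.0]
force: [3.1, 3.8, 5.9]
grip_width: 0.18
grip_force: 62.4
```

```bash
python3 st.py
```

```text
28.45 [539.   21.3 165.7] j6 -0.351 toolF [ 3.3  3.7 -5.9] tq [0.05 0.17 0.11] 15.292760028916932 62.449597120285034
a by height -0.0124 tilt 0.0012 lat 1.220 P err tool [-3.5 -0.2 -0. ]
```

Emit:
send_rows(
  targets=[
    [1,0.0001,0.0001,0.0001,0,0,0.05],
    [1,0.0001,0.0001,0.0001,0,0,0.05],
    [1,0,0,0,0,0,0.05],
    [1,0,0,0,0,0,0.05],
    [1,0,0,0,0,0,0.05],
    [1,0,0,0,0,0,0.05],
    [1,0,0,0,0,0,0.05],
    [1,0,0,0,0,0,0.05],
    [1,0,0,0,0,0,0.04],
    [1,0,0,0,0,0,0],
  ],
)

```text
time_s: 29.7
eef_pos: [539.5, 21.4, 165.5]
ee_rot: [-0.0, 0.795, 0.606, -0.0]
force: [6.5, 2.1, 3.3]
grip_width: 0.173
grip_force: 62.2
```

```bash
python3 st.py
```

```text
29.7 [539.5  21.4 165.5] j6 0.09 toolF [ 3.7  5.8 -3.3] tq [-0.19  0.21  0.05] 14.702966394571597 62.19616949558258
a by height -0.0137 tilt 0.0003 lat 1.660 P err tool [-3.5  0.8 -0. ]
```

Emit:
send_rows(
  targets=[
    [1,0.0001,0.0002,0,0,0,0.03],
    [1,0,0,0,0,0,0.03],
    [1,0,0,0,0,0,0.02],
    [1,0,0,0,0,0,0],
    [1,0,0,0,0,0,0],
    [1,0,0,0,0,0,0],
    [1,0,0,0,0,0,0],
    [1,0,0,0,0,0,0],
    [1,0,0,0,0,0,0],
    [1,0,0,0,0,0,0],
  ],
)

```text
time_s: 30.95
eef_pos: [539.6, 21.4, 165.4]
ee_rot: [-0.0, 0.819, 0.574, -0.0]
force: [5.9, 1.2, 3.8]
grip_width: 0.174
grip_force: 62.3
```

```bash
python3 st.py
```

```text
30.95 [539.6  21.4 165.4] j6 0.17 toolF [ 3.1  5.1 -3.8] tq [-0.15  0.26  0.  ] 14.753438309309546 62.26745903491974
a by height -0.0139 tilt 0.0007 lat 1.740 P err tool [-3.4  0.9 -0. ]
```

Emit:
send_rows(
  targets=[
    [0.5,0,0,0,0,0,0],
    [0,0,0,0,0,0,0],
    [-0.3,0,0,0,0,0,0],
    [-0.3,0,0,0,0,0,0],
    [-0.3,0,0,0,0,0,0],
    [-0.3,0,0,-0.01,0,0,0],
    [-0.3,0,0,-0.015,0,0,0],
    [-0.3,0,0,-0.02,0,0,0],
    [-0.3,0,0,-0.02,0,0,0],
    [-0.3,0,0,-0.02,0,0,0],
  ],
)

```text
time_s: 32.2
eef_pos: [538.9, 21.4, 251.9]
ee_rot: [-0.001, 0.819, 0.574, -0.001]
force: [-0.5, 0.3, 0.2]
grip_width: 0.651
grip_force: 0.0
```

Emit:
send_rows(
  targets=[
    [-0.3,-0.01,0.03,-0.02,0,0,0],
    [-0.3,-0.01,0.04,-0.02,0,0,0],
    [-0.3,-0.01,0.04,-0.02,0,0,0],
    [-0.3,-0.01,0.04,-0.02,0,0,0],
    [-0.3,-0.01,0.04,0,0,0,0],
    [-0.3,0,0,0,0,0,0],
    [-0.3,0,0,0,0,0,0],
    [-0.3,0,0,0,0,0,0],
    [-0.3,0,0,0,0,0,0],
    [-0.3,0,0,0,0,0,0],
  ],
)

```text
time_s: 33.45
eef_pos: [700.5, -89.9, 330.0]
ee_rot: [-0.001, 0.818, 0.575, -0.001]
force: [0.3, 0.3, -1.1]
grip_width: 0.652
grip_force: 0.0
```

```bash
python3 - <<'E'
from h import *
P,R,s=cur();print(s['time_s'],P,s['force'])
S=shots()
for q in["door_edge","handle_mid","gasket_front"]:
    for n in S: print(q,n,[np.round(l["point"],1).tolist() for l in ctrl.landmark_of(q,S[n])[:1]], [ (a,proj(S[n],frame(*p0,a)[5 if q=="door_edge" else 3]).round(1).tolist()) for a in(.006,.036,.1)])
cv2.imwrite('pics/f.png',cv2.resize(cv2.cvtColor(np.hstack([S['side']['img'][90:290,150:400],S['top']['img'][80:280,130:380]]),cv2.COLOR_RGB2BGR),(800,320)))
E
```

```text
33.45 [700.46473306 -89.9383496  329.96197727] [ 0.27367106  0.33224101 -1.11871975]
door_edge side [] [(0.006, [204.6, 191.6]), (0.036, [204.5, 189.5]), (0.1, [204.6, 185.1])]
door_edge top [[249.1, 248.6]] [(0.006, [247.8, 245.9]), (0.036, [247.7, 246.1]), (0.1, [247.7, 246.1])]
handle_mid side [[232.8, 175.1]] [(0.006, [232.8, 180.5]), (0.036, [233.5, 178.9]), (0.1, [235.3, 175.6])]
handle_mid top [[250.6, 213.0]] [(0.006, [252.7, 213.8]), (0.036, [252.8, 213.0]), (0.1, [253.1, 210.8])]
gasket_front side [[212.0, 195.2]] [(0.006, [232.8, 180.5]), (0.036, [233.5, 178.9]), (0.1, [235.3, 175.6])]
gasket_front top [[247.5, 232.2]] [(0.006, [252.7, 213.8]), (0.036, [252.8, 213.0]), (0.1, [253.1, 210.8])]
```

View pics/f.png

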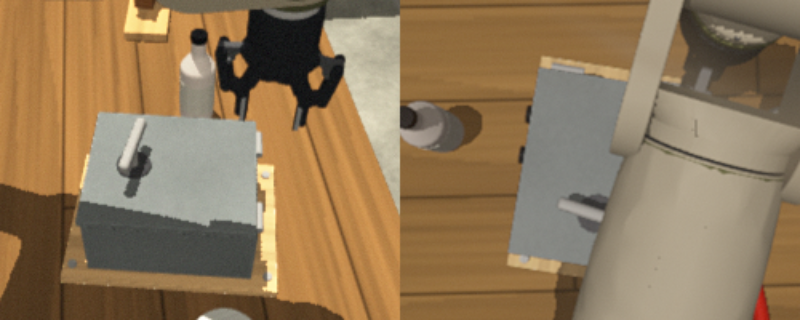

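The side half shows the door flat on the box with the bar near (133,145) pointing across it. The bottle, tin and screwdriver haven't moved. I'll check the seat more closely, at the free edge.

```bash
python3 - <<'E'
from h import *
S=ctrl.capture("side");im=cv2.cvtColor(S["img"],cv2.COLOR_RGB2BGR)
x0,y0=190,150;k=8
cr=cv2.resize(im[y0:y0+75,x0:x0+75],None,fx=k,fy=k,interpolation=cv2.INTER_CUBIC)
w=np.array([-np.sin(p0[2]),np.cos(p0[2]),0])
for a,c in((.006,(0,255,0)),(.036,(0,0,255))):
    F=frame(*p0,a,1.74); n=F[2]
    for X in [F[5]+s*w for s in(-108,108)]+[F[3]+9*n+s*F[4] for s in(-50,50)]+[F[5]-12*n+s*w for s in(-60,-108)]:
        q=(proj(S,X)-[x0,y0]+.5)*k; cv2.circle(cr,tuple(int(v) for v in q),3,c,-1)
cv2.imwrite("pics/g.png",cr)
E
```

```text
(no output)
```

View pics/g.png

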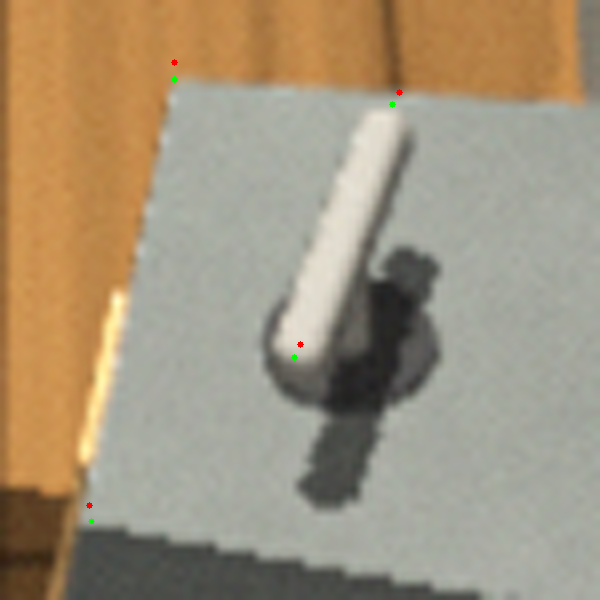

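The door corners at (175,78) and (85,525) sit on the green 0.006 rad marks, not the red 0.036 ones. So the door is tight with the robot clear of it, and I'm handing in.

```bash
python3 -c "
from rig import ctrl
print(ctrl.finish_job())"
```

```text
the job is handed in; nothing more can be done
None
```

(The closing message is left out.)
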